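Cup under the inspection lamp

ROBOT

A 6-joint arm with a two-finger parallel gripper is mounted at the origin on the work surface. World frame = base frame: x ahead of the robot, y to its left, z up, the work surface at z = 0. Lengths are in m, angles in degrees, forces in N, time in s.
With the tool pointing down it reaches from about 0.375 to 0.9 m from the base axis. Payload 3.1 kg.
Tool frame: the origin (TCP) lies at the very end of the fingers, on their centre line; the grasp point (between the pads) lies 19 mm behind it; z points along the fingers, y is the line along which they close (so a half turn about z gives the same grasp; the last joint's range is limited). The gripper opens to 87 mm and grips with 3 to 60 N. Pads are 19 mm wide; open, the fingers measure 117 mm over their backs; the gripper's body (75 mm by 190 mm) begins 51 mm behind the grasp point.
Start: joints at [66.091, 30.224, 82.088, -0, 67.689, -10.227], TCP at [0.148, 0.607, 0.223] pointing down, gripper open.
Joint ranges: [-176.69, 176.69], [-43.24, 126.21], [12.49, 139.97], [-82, 262], [0, 151.66], [-163.58, 163.58]. Speed limits (degrees/s): [159.86, 159.86, 180, 180, 180, 180].

INTERFACE

Orientations are given as [roll, pitch, yaw] about the fixed x, y, z axes, in that order (R = Rz(yaw) Ry(pitch) Rx(roll)).
In Python, from bench import * gives the robot as it stands. The module is installed in compiled form; this text tells all that it offers. Calls block until the motion is done:
- goto(position, orientation): joint-space move of the TCP to a pose.
- move_linear(position, frame=None, velocity=0.15): straight line of the TCP; frame=None keeps the orientation; velocity is the mean speed in m/s.
- goto_joints(angles): joint-space move.
- grip(opening, force=None): opening from 0.0 (shut) to 1.0 (fully open); force is the grip in N (None keeps the last); returns when the fingers have stopped.
- sleep(seconds).
- ik(position, orientation): joint angles nearest the present ones, or None.
- state(): the state.
- capture(name): name is "side" or "top"; returns a dict with "pixels" (420x560x3 uint8, red, green, blue), "depth" (420x560 float32, m along the optical axis (not along the pixel's ray), 0 where there is no reading), "K" (3x3 intrinsics, pixels), "distortion" ([k1, k2, p1, p2, k3] as OpenCV has them; the pictures are not rectified), "R" (3x3) and "t" (3): a world point X has camera coordinates R X + t. Camera axes: x right, y down, z forward; pixel columns grow to the right and rows downward; lengths in m; the calibration is good to about 2 mm. A picture is of the moment at which its call begins.
A pose or a line that the arm cannot do raises MotionError and nothing moves.
- close_job(): hands the job in; it is judged then, once.
The state is a dict: "time": time; "joint_positions": joint angles; "joint_velocities": joint speeds; "tau": joint torques, N m; "tcp_pos": TCP position; "tcp_rot": TCP orientation; "ft_force": force on the tool from outside, world axes, zero at the start; "torque": the same for the moment, N m; "opening": opening from 0.0 (shut) to 1.0 (fully open); "finger_force": force on a finger pad.
Only numpy, scipy, OpenCV 4.12 (cv2) and the standard library are available. Lean on these libraries where they do the work, as an engineer would, in place of code of your own. Each camera call takes 0.05 s, during which the arm holds its last target. There are 200 camera calls.

TASK

The white ceramic cup is to be looked over for cracks under the blue swing-arm lamp. Swing the lamp's head well clear of the orange coaster, stand the cup upright in the middle of the coaster and let go of it, then swing the lamp back so that its round head is squarely above the cup. Set the cup down gently without dropping or tipping it, and leave the coaster, thali, tumbler and tongs where they are.

Things in the scene. Friction and masses are not known exactly. Their poses are not given: they have to be found in the camera images.
- lamp_arm (a joint): Angle of the lamp's arm about its upright post, rad, range -0.5 to 1.6. It grows as the arm turns clockwise seen from above. At the start the head is more or less over the coaster, and only growing angles bring it clear (about 1.2 rad more leaves ample room); the arm stays where it is left (it drags with under 2 N at the head).
- lamp_hinge (a point): Point on the vertical axis of the lamp's post, 176 mm above the table, at the height of the arm. The post is a steel rod of 22 mm diameter on a round blue foot of 140 mm diameter, 18 mm high, fixed to the table; the collar on top ends 191 mm above the table.
- lamp_head (a point): Centre of the underside of the lamp's head, 150 mm above the table and 200 mm from the post's axis. The head is a level blue disc of 140 mm diameter, 18 mm thick, white below, carried by a level steel rod of 12 mm diameter that runs to the post with its top 182 mm above the table.
- lamp_grip (a point): Grip point on the lamp's handle: an upright black round stem of 18 mm diameter in the middle of the head's top, straight above lamp_head. This point is 212 mm above the table; the free stem runs from 180 to 237 mm. Taken from above; it may turn between the fingers.
- coaster: Orange plastic coaster, loose round disc of 100 mm diameter, 6 mm thick, lying on the table under or near the lamp's head. Origin: centre of its underside; z up.
- cup: White ceramic cup without handle, round, 58 mm diameter at the rim, a little narrower at the foot, 65 mm tall, wall 4 mm, 0.11 to 0.22 kg, standing open on the table. Origin: centre of its underside; z up.
- tumbler: Steel tumbler, bystander, 68 mm diameter at the rim, 95 mm tall. Origin: centre of its underside.
- thali: Round steel compartment thali (dinner plate), bystander, 250 mm diameter, 22 mm high. Origin: centre of its underside.
- tongs: Steel tongs lying on the table, bystander, 220 mm long along their x, about 60 mm wide, 14 mm high. Origin: middle of their underside.
Things that resemble listed ones, but are neither listed nor needed, are in the scene too. Leave any purple or yellow look-alike of the cup alone.

How it is judged (in metres and radians):
On the way, in this order (a step that is already met when the one before it is completed fails the run):
1. the lamp's head is swung clear of the coaster (centres more than 130 mm apart seen from above) (horizontal distance between lamp_head and coaster above 0.13 m), for 0.2 s.
2. the cup stands on the coaster, let go, while the lamp is still clear (horizontal distance between cup and coaster below 0.02 m and z of cup in the frame of coaster between 0.003 and 0.01 m and angle between cup's own z axis and vertical below 0.1 rad and contact force between the fingers and cup below 0.05 N and linear speed of cup below 0.02 m/s and horizontal distance between lamp_head and coaster above 0.12 m), for 0.2 s.
At the end, for the whole second after the job is handed in: Cup upright (0.1 rad), released, at rest on the coaster, centres within 20 mm; lamp head at rest, its centre within 35 mm of the cup's seen from above; coaster, thali, tumbler and tongs within 30 mm of where they began (horizontal distance between cup and coaster below 0.02 m and z of cup in the frame of coaster between 0.003 and 0.01 m and angle between cup's own z axis and vertical below 0.1 rad and contact force between the fingers and cup below 0.05 N and linear speed of cup below 0.02 m/s and horizontal distance between lamp_head and cup below 0.035 m and velocity of joint lamp_arm between -0.05 and 0.05 rad/s and distance of each of coaster, thali, tumbler, tongs from where it was at the start of the episode below 0.03 m); the robot touches nothing.
It fails at once if the cup is tipped more than 0.7 rad (angle between cup's own z axis and vertical above 0.7 rad).
It fails at once if the cup is dropped (it moves faster than 0.5 m/s with no finger on it) (contact force between the fingers and cup below 0.05 N and linear speed of cup above 0.5 m/s).
It fails at once if the coaster, thali, tumbler or tongs is shifted by more than 30 mm (distance of any of coaster, thali, tumbler, tongs from where it was at the start of the episode above 0.03 m).
It also fails if it takes over 72 s, if anything falls off the work surface, if the arm or the gripper's body presses on something with over 40 N, if the wrist force passes 120 N, or if a joint passes its speed limit or range.

## Working session

There is one attempt and no reset: what is moved stays moved. The work goes in short steps, each a Python script; the robot and the scene stay as the last script left them, time stands still between calls to the robot, and variables do not carry over. Pictures are saved under pics/ and viewed, at most 10 in all, crops included, and the job is handed in when it is done.

```bash
mkdir -p pics; ls
python3 - <<'E'
from bench import *
import numpy as np,cv2
for n in("top","side"):
    c=capture(n); np.savez(f"{n}0.npz",**c); cv2.imwrite(f"pics/{n}0.png",c["pixels"][:,:,::-1])
    print(n,c["K"],c["distortion"],-c["R"].T@c["t"],c["R"][2],(c["depth"]>0).mean())
E
```

```text
pics
top [[492.29783966   0.         286.26896222]
 [  0.         492.29783966 216.60844438]
 [  0.           0.           1.        ]] [-0.07951403  0.          0.          0.          0.        ] [0.39039643 0.02204482 1.29028736] [ 0.13936023  0.01237169 -0.99016446] 0.9961607142857143
side [[435.87910279   0.         278.94511426]
 [  0.         435.87910279 210.35939972]
 [  0.           0.           1.        ]] [-0.12872716  0.          0.          0.          0.        ] [0.46263173 0.69297613 0.7973878 ] [ 0.11603942 -0.71184509 -0.69268421] 0.9958630952380952
```

View pics/top0.png

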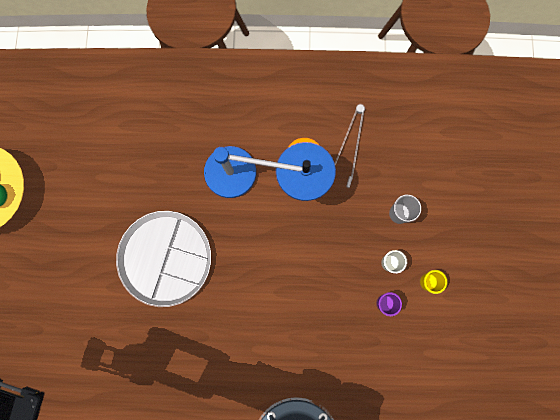

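View pics/side0.png

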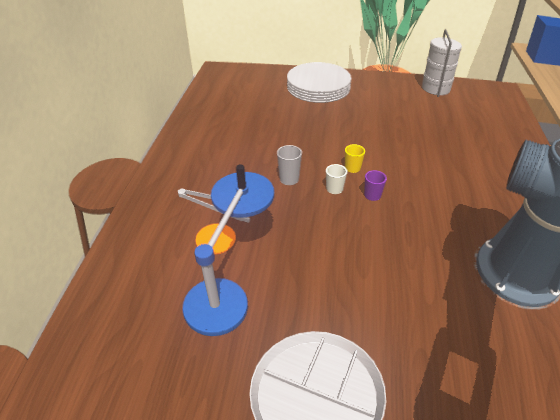

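The top view shows the lamp post at (222,155), the head at (306,170) with the coaster peeking out at (305,142), and the cup at (395,262) among its look-alikes. In the side view the coaster is at (216,238), the cup at (336,180) and the lamp handle at (240,176).

```bash
cat > vis.py <<'E'
import numpy as np,cv2
from scipy.optimize import least_squares
def rays(c,uv):
    p=cv2.undistortPoints(np.asarray(uv,float).reshape(-1,1,2),c["K"],c["distortion"])[:,0]
    return np.c_[p,np.ones(len(p))]@c["R"]          # world directions, unit optical depth
def eye(c): return -c["R"].T@c["t"]
def plane(c,uv,z):
    d=rays(c,uv); o=eye(c); return o+d*((z-o[2])/d[:,2])[:,None]
def points(c,m):
    v,u=np.nonzero(m&(c["depth"]>0)); return eye(c)+rays(c,np.c_[u,v])*c["depth"][v,u][:,None]
def hsv(c): return cv2.cvtColor(c["pixels"],cv2.COLOR_RGB2HSV)
def blue(c): return cv2.inRange(hsv(c),(100,150,60),(118,255,255))>0
def orange(c): return cv2.inRange(hsv(c),(8,180,120),(20,255,255))>0
def box(c,m,u0,u1,v0,v1):
    o=np.zeros_like(m);o[v0:v1,u0:u1]=m[v0:v1,u0:u1];return o
def white(c): return cv2.inRange(hsv(c),(0,0,110),(179,60,255))>0
def fit(p,r):  # circle of known radius through boundary points, robust
    f=least_squares(lambda q:np.hypot(p[:,0]-q[0],p[:,1]-q[1])-r,p.mean(0)[:2],loss="soft_l1",f_scale=.002)
    return f.x, np.sqrt(np.mean(f.fun**2))
def hull(m):
    cs,_=cv2.findContours(m.astype(np.uint8),cv2.RETR_EXTERNAL,cv2.CHAIN_APPROX_NONE)
    return cv2.convexHull(max(cs,key=cv2.contourArea))[:,0].astype(float)
def tri(c1,p1,c2,p2):
    a,b=rays(c1,[p1])[0],rays(c2,[p2])[0]; o,q=eye(c1),eye(c2)
    s=np.linalg.lstsq(np.c_[a,-b],q-o,rcond=None)[0]; A,B=o+a*s[0],q+b*s[1]
    return (A+B)/2,np.linalg.norm(A-B)
E
python3 - <<'E'
from vis import *
np.set_printoptions(precision=4,suppress=True)
C={n:dict(np.load(n+"0.npz")) for n in("top","side")}
cl={"top":dict(o=(270,340,120,200),b=(190,350,130,210),w=(382,410,248,276)),"side":dict(o=(180,250,215,265),b=(170,290,160,340),w=(322,350,162,196))}
for n,c in C.items():
    print(n)
    P=points(c,box(c,orange(c),*cl[n]["o"])); print(" orange",len(P),np.median(P,0),P.min(0),P.max(0))
    B=points(c,box(c,blue(c),*cl[n]["b"]))
    for nm,l,h in(("foot",.01,.025),("head",.160,.176),("collar",.183,.197)):
        q=B[(B[:,2]>l)&(B[:,2]<h)]
        if len(q)>5: print(" ",nm,len(q),"med",np.median(q,0),"mid",(q.min(0)+q.max(0))/2,"ext",np.ptp(q,0))
    m=box(c,white(c),*cl[n]["w"]); W=points(c,m)
    q=W[(W[:,2]>.058)&(W[:,2]<.075)]; print("  cup",len(W),"maxz",np.percentile(W[:,2],[2,90,98]),"rim mid",(q.min(0)+q.max(0))/2,np.ptp(q,0))
    k=box(c,c["pixels"].max(2)<50,*((295,320,150,180) if n=="top" else (230,250,160,192))); K=points(c,k); print("  stem",len(K),np.median(K,0),K[:,2].max(),np.median(K[K[:,2]>.2],0))
s=C["side"]; h=hull(box(s,orange(s),*cl["side"]["o"])); print("coaster side fit",fit(plane(s,h,.006),.05))
t=C["top"];
E
```

```text
top
 orange 109 [0.7716 0.0119 0.0031] [ 0.6352 -0.1    -0.0075] [0.792  0.0858 0.0116]
  foot 1612 med [0.6743 0.186  0.0178] mid [0.6877 0.1917 0.0175] ext [0.1383 0.1373 0.015 ]
  head 2409 med [ 0.6515 -0.0085  0.1682] mid [0.6572 0.0618 0.1682] ext [0.1366 0.2734 0.0151]
  collar 185 med [0.687  0.1918 0.19  ] mid [0.6755 0.098  0.19  ] ext [0.059  0.223  0.0126]
  cup 450 maxz [-0.0003  0.0652  0.0684] rim mid [ 0.457  -0.2355  0.0652] [0.0574 0.0584 0.0139]
  stem 68 [ 0.6533 -0.0051  0.2322] 0.2392688090028101 [ 0.6539 -0.0051  0.2349]
side
 orange 665 [ 0.7244 -0.0043  0.005 ] [ 0.6722 -0.0602 -0.0025] [0.7901 0.1334 0.1733]
  foot 2215 med [0.6791 0.2069 0.0174] mid [0.6868 0.1966 0.0176] ext [0.1353 0.1322 0.0106]
  head 1159 med [ 0.6358 -0.0115  0.1673] mid [ 0.657  -0.0082  0.1675] ext [0.1345 0.1281 0.0076]
  cup 515 maxz [0.0044 0.0629 0.0655] rim mid [ 0.4565 -0.2354  0.0628] [0.0546 0.0619 0.0091]Traceback (most recent call last):
  File "<stdin>", line 14, in <module>
  File "vis.py", line 10, in points
    v,u=np.nonzero(m&(c["depth"]>0)); return eye(c)+rays(c,np.c_[u,v])*c["depth"][v,u][:,None]
                                                    ~~~~^^^^^^^^^^^^^^
  File "vis.py", line 4, in rays
    p=cv2.undistortPoints(np.asarray(uv,float).reshape(-1,1,2),c["K"],c["distortion"])[:,0]
      ~~~~~~~~~~~~~~~~~~~^^^^^^^^^^^^^^^^^^^^^^^^^^^^^^^^^^^^^^^^^^^^^^^^^^^^^^^^^^^^^
cv2.error: OpenCV(4.12.0) /io/opencv/modules/calib3d/src/undistort.dispatch.cpp:347: error: (-215:Assertion failed) CV_IS_MAT(_src) && CV_IS_MAT(_dst) && (_src->rows == 1 || _src->cols == 1) && (_dst->rows == 1 || _dst->cols == 1) && _src->cols + _src->rows - 1 == _dst->rows + _dst->cols - 1 && (CV_MAT_TYPE(_src->type) == CV_32FC2 || CV_MAT_TYPE(_src->type) == CV_64FC2) && (CV_MAT_TYPE(_dst->type) == CV_32FC2 || CV_MAT_TYPE(_dst->type) == CV_64FC2) in function 'cvUndistortPointsInternal'
```

Run:
```python
from vis import *
from bench import *
np.set_printoptions(precision=4,suppress=True)
t,s=(dict(np.load(n+"0.npz")) for n in("top","side"))
print("coaster side",fit(plane(s,hull(box(s,orange(s),180,250,215,265)),.006),.05))
# rim top ellipse of cup / stem top by two views
for nm,bt,bs,f in(("cup",(382,410,248,276),(322,350,162,196),white),("stem",(295,322,152,182),(228,252,160,192),lambda c:c["pixels"].max(2)<70)):
    a,b=box(t,f(t),*bt),box(s,f(s),*bs); print(nm,a.sum(),b.sum())
    ha,hb=hull(a),hull(b)
    A,B=ha.mean(0),hb.mean(0)
    if nm=="stem":
        pa,pb=ha[ha[:,1]<ha[:,1].min()+6].mean(0),hb[hb[:,1]<hb[:,1].min()+4].mean(0); print(pa,pb,tri(t,pa,s,pb))
    else: print(tri(t,cv2.minEnclosingCircle(ha.astype(np.float32))[0],s,((hb[:,0].min()+hb[:,0].max())/2,hb[:,1].min()+8)), fit(plane(t,ha,.065),.029))
print("head top",fit(plane(t,hull(box(t,blue(t),272,340,138,205)),.168),.07))
print("foot side",fit(plane(s,hull(box(s,blue(s),175,255,275,340)),.018),.07),"collar top view mid",fit(plane(t,hull(box(t,blue(t),212,234,145,165)),.191),.0165))
print(state()["tcp_rot"])
H=np.array([.6873,.193])
for yaw0 in(90,-90,270):
    for d in(0,-.6,-1.2):
        a=np.arctan2(-.2,-.032)+d; p=H+.2*np.array([np.cos(a),np.sin(a)])
        print(yaw0,d,p,ik([*p,.193],[180,0,yaw0+np.degrees(d)]))
print(ik([.457,-.2355,.031],[180,0,0]),ik([.724,-.005,.037],[180,0,0]),ik([.457,-.2355,.031],[180,0,180]),ik([.724,-.005,.037],[180,0,180]))
```

```text
coaster side (array([ 0.7376, -0.0023]), np.float64(0.011563516316857213))
cup 452 517
(array([ 0.456 , -0.2348,  0.0583]), np.float64(0.00019259589266730005)) (array([ 0.4569, -0.2347]), np.float64(0.0015036677801430003))
stem 77 140
[306.  161.5] [239.3333 166.    ] (array([ 0.6602, -0.0051,  0.2365]), np.float64(0.0036193292047016004))
head top (array([ 0.6575, -0.0059]), np.float64(0.0011991254036492012))
foot side (array([0.6868, 0.1945]), np.float64(0.0030375141642076686)) collar top view mid (array([0.6905, 0.1854]), np.float64(0.008950151486538686))
[-179.8918   -0.0185  166.3154]
90 0 [ 0.6557 -0.0045] [-10.1381  34.4303  79.0518   0.      66.5179 -10.1381]
90 -0.6 [0.5497 0.0478] [-6.6304 26.7669 94.4794 -0.     58.7537 27.747 ]
90 -1.2 [0.4918 0.1509] [ 4.5958 24.0926 99.6634 -0.     56.2439 73.3507]
-90 0 [ 0.6557 -0.0045] None
-90 -0.6 [0.5497 0.0478] [  -6.6304   26.7669   94.4794    0.       58.7537 -152.253 ]
-90 -1.2 [0.4918 0.1509] [   4.5958   24.0926   99.6634    0.       56.2439 -106.6493]
270 0 [ 0.6557 -0.0045] None
270 -0.6 [0.5497 0.0478] [  -6.6304   26.7669   94.4794    0.       58.7537 -152.253 ]
270 -1.2 [0.4918 0.1509] [   4.5958   24.0926   99.6634    0.       56.2439 -106.6493]
[-39.7316  39.9452 106.0528  -0.      34.002   50.2684] [-9.2146 49.9644 73.2402 -0.     56.7954 80.7854] [ -39.7316   39.9452  106.0528   -0.       34.002  -129.7316] [ -9.2146  49.9644  73.2402   0.      56.7954 -99.2146]
```

```bash
cat > lamp.py <<'E'
import numpy as np
from bench import *
H=np.array([.6872,.1933])
def swing(p0,a1,z=.193):
    """Take the stem at p0 (xy) closing tangentially, swing to polar angle a1 about the post, let go, lift."""
    d=np.asarray(p0)-H; a0=np.arctan2(d[1],d[0])%(2*np.pi); r=np.hypot(*d); print("r",r,"a0",a0)
    yaw=lambda a:90+np.degrees(a-np.radians(261))
    o=lambda a:[180,0,yaw(a)]
    s=state(); x,y,_=s["tcp_pos"]; move_linear([x,y,.36],velocity=.25)
    goto([*p0,.34],o(a0)); grip(1.0); move_linear([*p0,z],velocity=.15); grip(0.0,20)
    st=state(); print("grip",st["opening"],st["finger_force"])
    for a in np.linspace(a0,a1,2+int(abs(a1-a0)/.12))[1:]:
        q=H+r*np.array([np.cos(a),np.sin(a)]); move_linear([*q,z],o(a),velocity=.12)
        f=np.linalg.norm(state()["ft_force"]); 
        if f>25: print("force",f)
    sleep(.3); grip(1.0); move_linear([*q,.34],velocity=.2); print("end",q,state()["time"])
E
python3 - <<'E'
from lamp import *
from vis import *
swing([.657,-.006],np.radians(261)-1.2)
for n in("top","side"):
    c=capture(n); np.savez(f"{n}1.npz",**c); cv2.imwrite(f"pics/{n}1.png",c["pixels"][:,:,::-1])
E
```

```text
r 0.20157512247298773 a0 4.562002688898611
grip 0.2022547725309662 19.99998449580744
end [0.49021084 0.15054723] 12.2417
```

View pics/top1.png

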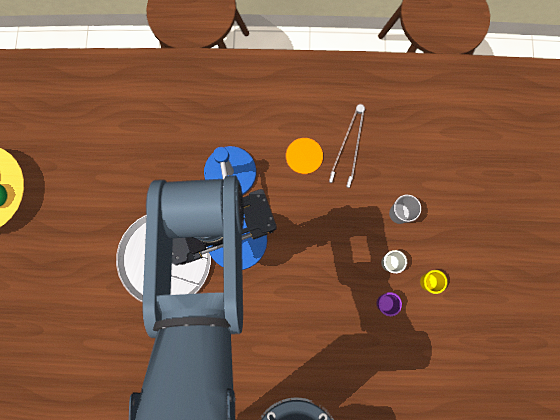

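View pics/side1.png

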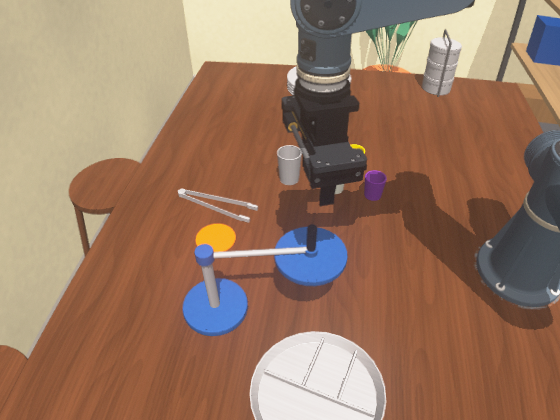

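The lamp now points toward the robot, with its head at about (238,243) in the top view. The coaster is fully visible at (304,156) and the cup has not moved. Next I measure the coaster, then pick the cup and place it.

Run:
```python
from vis import *
from bench import *
np.set_printoptions(precision=4,suppress=True)
t,s=(dict(np.load(n+"1.npz")) for n in("top","side"))
mt=box(t,orange(t),280,328,132,178); ms=box(s,orange(s),190,240,218,256)
ct,rt=fit(plane(t,hull(mt),.006),.05); P=points(t,mt); zt=np.median(P[:,2]); zs=np.median(points(s,ms)[:,2])
et=cv2.fitEllipse(hull(mt).astype(np.float32))[0]; hs=hull(ms); tr=tri(t,et,s,((hs[:,0].min()+hs[:,0].max())/2,(hs[:,1].min()+hs[:,1].max())/2))
print("coaster",ct,rt,"z",zt,zs,"tri",tr,"side fit",fit(plane(s,hs,.006),.05))
cup=np.array([.4567,-.235])
m=box(t,white(t),382,410,248,276); print("cup now",fit(plane(t,hull(m),.065),.029))
assert rt<.003
o=[180,0,0]; zg=.028
goto([*cup,.22],o); move_linear([*cup,zg],velocity=.12); print(state()["ft_force"])
grip(0.0,18); st=state(); print("grip",st["opening"]*87,st["finger_force"],st["time"])
move_linear([*cup,.16],velocity=.12); print("lifted",state()["finger_force"],state()["opening"]*87)
move_linear([*ct,.16],velocity=.15)
for n in("top","side"):
    c=capture(n); np.savez(f"{n}2.npz",**c); cv2.imwrite(f"pics/{n}2.png",c["pixels"][:,:,::-1])
np.save("ct.npy",ct)
```

```text
coaster [ 0.7385 -0.0051] 0.0007401818929522409 z 0.00474251950202309 0.004946267316157771 tri (array([ 0.7358, -0.0053,  0.0083]), np.float64(0.003070556211642243)) side fit (array([ 0.7347, -0.0042]), np.float64(0.004999706928491019))
cup now (array([ 0.457 , -0.2355]), np.float64(0.0003817747906425334))
[-0.7084 -0.2109  0.1806]
grip 56.62970890176138 17.82324845277213 16.2417
lifted 17.72902952047123 55.921135935413375
```

View pics/side2.png

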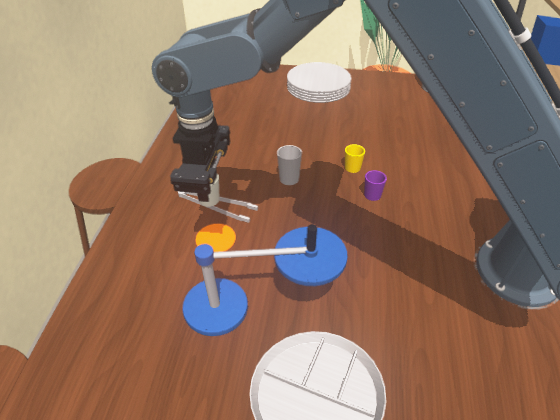

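The cup hangs upright in the fingers at (208,192) in the side view, above the coaster at (216,238). I'll lower it with force checks, then release.

Run:
```python
from vis import *
from bench import *
np.set_printoptions(precision=4,suppress=True)
ct=np.load("ct.npy"); move_linear([*ct,.045],velocity=.1); sleep(.2)
f0=state()["ft_force"][2]; z=.040
while z>.028:
    move_linear([*ct,z],velocity=.03); sleep(.05); f=state()["ft_force"][2]-f0
    if f>1.5: break
    z-=.001
print("z",z,"f",f)
sleep(.2); grip(1.0); sleep(.2); print(state()["finger_force"])
move_linear([*ct,.2],velocity=.12); goto([.55,-.2,.34],[180,0,0]); print(state()["time"])
for n in("top","side"):
    c=capture(n); np.savez(f"{n}3.npz",**c); cv2.imwrite(f"pics/{n}3.png",c["pixels"][:,:,::-1])
t=capture("top")
m=box(t,white(t),285,325,130,175); W=points(t,m); W=W[W[:,2]>.06]; print("cup",np.percentile(W[:,2],95),"mid",(W.min(0)+W.max(0))/2,fit(plane(t,hull(m),.071),.029),"coaster",fit(plane(t,hull(box(t,orange(t),275,330,130,182)),.006),.05))
K=points(t,box(t,(t["pixels"].max(2)<60),220,260,215,270)); K=K[K[:,2]>.225]; print("stem",len(K),np.median(K,0))
```

```text
z 0.032999999999999995 f 6.699977007340262
0.0
28.0583
cup 0.07419086061178923 mid [ 0.7392 -0.0061  0.0696] (array([ 0.7368, -0.0056]), np.float64(0.0023751580278629004)) coaster (array([ 0.7389, -0.005 ]), np.float64(0.0009494531142637608))
stem 49 [0.4918 0.1485 0.2367]
```

View pics/top3.png

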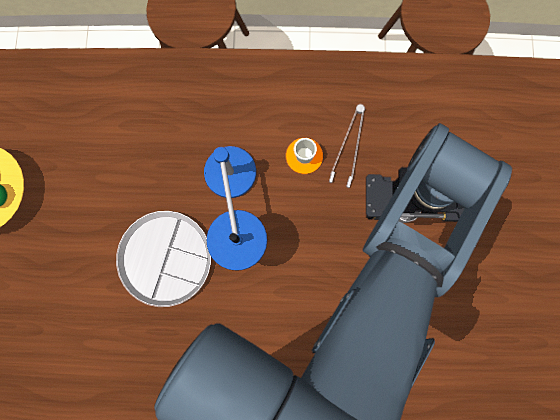

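View pics/side3.png

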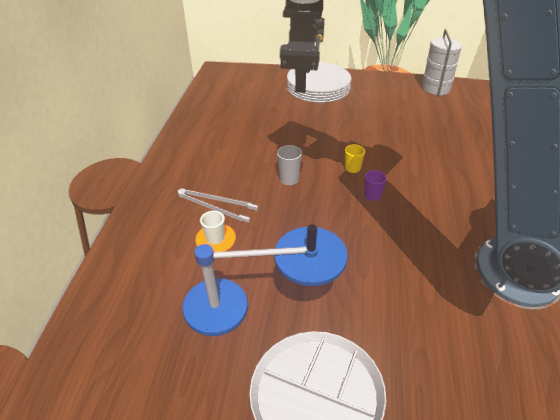

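The cup stands upright on the coaster at (305,150) in the top view, and the lamp is still clear at (236,240). Next I swing the lamp back.

Run:
```python
from lamp import *
from vis import *
np.set_printoptions(precision=4,suppress=True)
d=np.array([.738,-.0053])-H
swing([.4905,.1492],np.arctan2(d[1],d[0])%(2*np.pi))
goto([.5,-.3,.36],[180,0,0])
sleep(.3)
for n in("top","side"):
    c=capture(n); cv2.imwrite(f"pics/{n}4.png",c["pixels"][:,:,::-1])
    B=points(c,box(c,blue(c),*((262,350,110,200) if n=="top" else (170,260,150,250)))); B=B[(B[:,2]>.160)&(B[:,2]<.176)]
    print(n,"head",(B.min(0)+B.max(0))/2,np.ptp(B,0))
    if n=="side":
        h=hull(box(c,orange(c),180,250,215,265)); print("coaster",fit(plane(c,h,.006),.05))
print(state()["time"],state()["joint_velocities"])
```

```text
r 0.201582985393113 a0 3.3621448364087554
grip 0.20337116794419458 19.99997559003532
end [ 0.7372 -0.002 ] 39.5417
top head [ 0.7357 -0.0021  0.1683] [0.1379 0.1354 0.0151]
side head [ 0.7356 -0.0001  0.1677] [0.1318 0.1372 0.0074]
coaster (array([ 0.7368, -0.0014]), np.float64(0.007453404581567755))
41.3667 [-0.1796 -0.0101  0.0654 -0.0385  0.0177  0.0769]
```

View pics/top4.png

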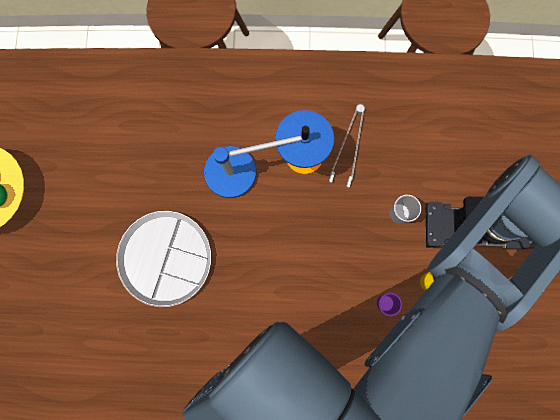

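View pics/side4.png

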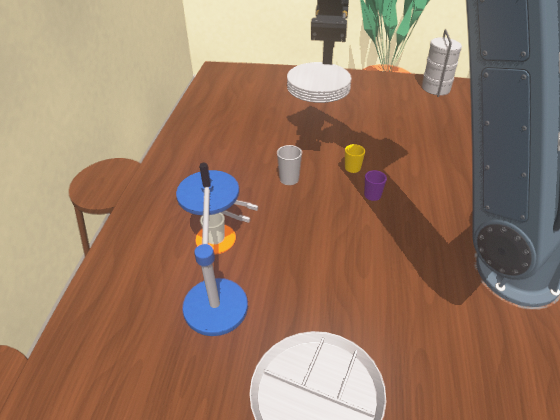

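The lamp head, at (305,137) in the top view, measures about 4 mm from the cup's axis. The cup is still upright on the coaster under it at (212,228) in the side view, and nothing else has moved. I'm handing in.

```bash
python3 -c "
from bench import *
print(close_job())"
```

```text
the job is handed in; nothing more can be done
None
```

The job is handed in, with no verdict returned: the cup stands upright and released, within a few mm of the coaster's centre, the lamp head is back about 4 mm off the cup's axis, and nothing else appears to have moved.

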